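Close up the vial tray with its sliding stop

ROBOT

A 6-joint arm with a two-finger parallel gripper is mounted at the origin on the work surface. World frame = base frame: x ahead of the robot, y to its left, z up, the work surface at z = 0. Lengths are in mm, angles in rad, forces in N, time in s.
With the tool pointing down it reaches from about 325 to 925 mm from the base axis. Payload 3.1 kg.
Tool frame: the origin (TCP) lies between the finger pads; the fingertips stand 11 mm ahead of it and the grasp point (between the pads) lies 8 mm behind it; z points along the fingers, y is the line along which they close (so a half turn about z gives the same grasp; the last joint's range is limited). The gripper opens to 85 mm and grips with 20 to 120 N. Pads are 22 mm wide; open, the fingers measure 114 mm over their backs; the gripper's body (76 mm by 85 mm) begins 54 mm behind the grasp point. The pads swing forward as they close: fully open they stand 13 mm farther back than shut.
Start: joints at [-1.221, 0.217, 1.613, -0, 1.311, -0.112], TCP at [278.497, -559.534, 204.4] pointing down, gripper open.
Joint ranges: [-2.75, 2.75], [-0.78, 2.1], [0.31, 2.55], [-1.13, 4.27], [0.13, 2.63], [-2.58, 2.58]. Speed limits (rad/s): [2.79, 2.79, 3.14, 3.14, 3.14, 3.14].

INTERFACE

Orientations are given as a unit quaternion [w, x, y, z].
In Python, from rig import r gives the robot as it stands.
- The arm moves only by the tool send_rows, never from a script. Its argument "commands" is a list of rows, each an object with "offset": the shift along the tool's x, y, z in mm, a list of three; "twist": the turn about the tool's z in degrees; "gripper": the gripper's target within -1 to 1 (fully open at 1, half-way at 0, shut at -1). A call has 1 to 10 rows; each row shifts and turns the commanded pose from where the row before left it, along the tool's axes as they then stand; what a row does not reach is not made up. A row lasts 1/8 s, in which the tool goes at most 62.5 mm and 10.7 degrees, less where a joint would pass 70% of its speed; a pose out of reach is approached as far as the arm can. A call with a gripper value outside its range is refused whole. The fingers move at their own pace and stop on an object; the grip force is fixed at half the most. Time passes only in rows, so rows that do not move let the fingers close. It gives the time, the measured TCP pose, the force, the opening and the grip force at its end, in the units of the state.
- r.get_state(): the state, without advancing time (a new reading comes with each control period).
- r.grab_frame(name): name is "scene" or "top" or "wrist"; returns the picture (400x640x3 uint8, red, green, blue); there is no depth.
- r.camera_params(name): a dict with "intrinsics" (3x3 intrinsics, pixels), "xyz" and "attitude" of the camera in the world. Camera axes: x right, y down, z forward; pixel columns grow to the right and rows downward; lengths in mm; the calibration is good to about 2 mm. A picture is of the moment at which its call begins: read the wrist's pose just before it. camera_params takes no time and is no camera call; for the wrist camera it gives the pose at the moment of the call.
- r.sign_off(): hands the job in; it is judged then, once.
The state is a dict: "time": time; "joint_positions": joint angles; "qd": joint speeds; "effort": joint torques, N m; "tool_pos": TCP position; "orientation": TCP orientation; "contact_force": force on the tool from outside, world axes, zero at the start; "torque": the same for the moment, N m; "opening": opening from 0.0 (shut) to 1.0 (fully open); "grip_force": force on a finger pad.
Only numpy, scipy, OpenCV 4.12 (cv2) and the standard library are available. Lean on these libraries where they do the work, as an engineer would, in place of code of your own. Each camera call takes 0.05 s, during which the arm holds its last target. There are 200 camera calls.

TASK

Two metal vial trays on the vaccination table each have a sliding stop sitting in a notched rail. In the tray that still holds the pack of four vials, take the stop by its knob, lift it out of its notch, move it along the rail towards the vials and drop it fully home in the last notch, the one nearest the vials, then let go. Leave the vials standing where they are and do not disturb the stop of the other tray.

Things in the scene. Friction and masses are not known exactly. Their poses are not given: they have to be found in the camera images.
- stop_knob (a point): Centre of the stop's knob: black block 30 (x, along rail, to the vials) x 20 (y) x 34 mm tall; grip across the 20. Loose grey stop, 120 g: bridge underside 39 mm below this, lying on the rail; cheeks 28 mm down straddle the rail, 4 mm play; tongue 16 mm down in the notch; wings 96 mm wide, 20 mm ahead in x, 27 mm down. Starts in the first notch, yaw within 5 deg of the rail's. Lift 20-25 mm to pass along.
- last_notch (a point): Centre of the last notch (nearest the vials) at the rail's top edge, 45 mm above the table; x along the rail to the vials, y across, z up. Rail with dark steel teeth, 12 mm thick; notches at x = -90 (first), -45 and 0 mm, each 24 mm long, 18 mm deep. Stop fully home here: knob centre 39 mm above this point, 5 mm play along. Fixed aluminium tray 240 x 124 mm, rim 16 mm.
- vials_mid (a point): Centre of a loose clear pack of four standing glass vials with metal caps, 46 x 46 x 44 mm, 120 g, on the tray floor at the +x end, beside the rail; top 49 mm above the table. Its near side is about 36 mm past the last notch's centre: some 16 mm free of the stop's wings when the stop is home. Stays where it is.
- stop_other_knob (a point): Centre of the knob of the identical stop, in the first notch of the other, identical tray, which holds a small carton and no vials; axes as for the first knob. Leave it alone.
Things that resemble listed ones, but are neither listed nor needed, are in the scene too. Leave any green look-alike of the part that bears stop_knob alone.

How it is judged (in metres and radians):
On the way:
1. the stop is lifted out of its notch (10 mm or more) (z of stop_knob in the frame of last_notch above 0.049 m), for 0.1 s.
At the end, for the whole second after the job is handed in: Released, the stop is fully home in the last notch: knob centre within 10 mm of the notch along and across the rail, 39 +-5 mm above its mouth, upright within 10 and aligned within 17 degrees; vials moved under 20 mm, still upright (11 degrees); the other stop moved under 12 mm (x of stop_knob in the frame of last_notch between -0.01 and 0.01 m and y of stop_knob in the frame of last_notch between -0.01 and 0.01 m and z of stop_knob in the frame of last_notch between 0.034 and 0.044 m and angle between the x axis of stop_knob and the x axis of last_notch, either way round below 0.3 rad and angle between stop_knob's own z axis and vertical below 0.17 rad and distance of vials_mid from where it was at the start of the episode below 0.02 m and angle between vials_mid's own z axis and vertical below 0.2 rad and distance of stop_other_knob from where it was at the start of the episode below 0.012 m); the robot touches nothing.
It fails at once if the vials are pushed more than 20 mm away or tipped (distance of vials_mid from where it was at the start of the episode above 0.02 m or angle between vials_mid's own z axis and vertical above 0.35 rad).
It fails at once if the other tray's stop is moved by more than 12 mm (distance of stop_other_knob from where it was at the start of the episode above 0.012 m).
It also fails if it takes over 38 s, if anything falls off the work surface, if the arm or the gripper's body presses on something with over 40 N, if the wrist force passes 120 N, or if a joint passes its speed limit or range.

## Working session

There is one attempt and no reset: what is moved stays moved. The work goes in short steps, Python scripts to look and compute and a tool call to move; the robot and the scene stay as the last step left them, time stands still between calls to the robot, and variables do not carry over. Pictures are saved under pics/ and viewed, at most 10 in all, crops included, and the job is handed in when it is done.

Besides the shell and the picture viewer there is one more tool, called after ">>>" in YAML: its name, and indented under it one key for each argument. send_rows: Moves the arm, as the interface text tells. Its arguments: {"type":"object","properties":{"commands":{"type":"array","items":{"type":"object","properties":{"offset":{"type":"array","items":{"type":"number"}},"twist":{"type":"number"},"gripper":{"type":"number"}}}}},"required":["commands"]}

```bash
mkdir -p pics; cat > h.py <<'E'
import numpy as np,cv2
from scipy.spatial.transform import Rotation as R
from rig import r
def cam(n):
    p=r.camera_params(n);a=np.array(p["attitude"],float)
    M=a if a.shape==(3,3) else R.from_quat(a,scalar_first=True).as_matrix()
    return np.array(p["intrinsics"]),np.array(p["xyz"]),M
def ray(c,u,v):
    K,t,M=c;d=M@np.linalg.solve(K,[u,v,1]);return t,d/np.linalg.norm(d)
def plane(c,u,v,z):
    t,d=ray(c,u,v);return t+d*(z-t[2])/d[2]
def tri(c1,p1,c2,p2):
    a,d=ray(c1,*p1);b,e=ray(c2,*p2)
    s=np.linalg.lstsq(np.c_[d,-e],b-a,rcond=None)[0];x,y=a+s[0]*d,b+s[1]*e
    return (x+y)/2,np.linalg.norm(x-y)
def proj(c,P):
    K,t,M=c;q=K@(M.T@(np.array(P)-t));return q[:2]/q[2]
def grab(n,f):
    c=cam(n);im=r.grab_frame(n);cv2.imwrite(f"pics/{f}.png",im[...,::-1]);return c,im
E
python3 - <<'E'
from h import *
for n in("scene","top"):
    c,im=grab(n,n);print(n,c)
E
```

```text
scene (array([[436.28618505,   0.        , 320.26383062],
       [  0.        , 436.28618505, 202.54076617],
       [  0.        ,   0.        ,   1.        ]]), array([1113.91727046,  397.32895625,  817.07174487]), array([[-0.54498891,  0.56723408, -0.61744035],
       [ 0.83844134,  0.36713017, -0.40277978],
       [-0.00178944, -0.73719803, -0.67567438]]))
top (array([[368.16511714,   0.        , 320.11703529],
       [  0.        , 368.16511714, 196.26327161],
       [  0.        ,   0.        ,   1.        ]]), array([318.79572854, -39.97522252, 969.34605317]), array([[-0.0164355 , -0.98438939,  0.17523527],
       [-0.9998393 ,  0.01492589, -0.00992932],
       [ 0.00715877, -0.17537031, -0.98447651]]))
```

View pics/scene.png

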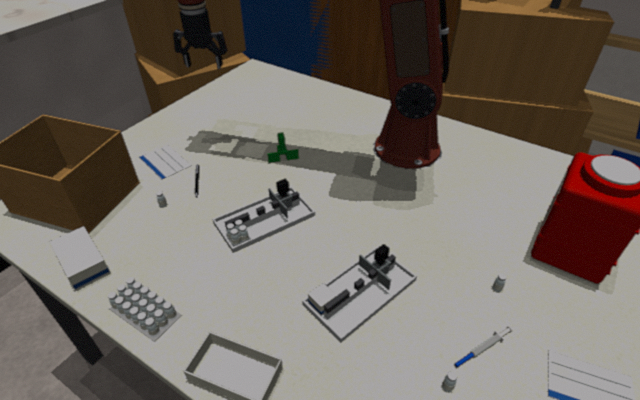

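View pics/top.png

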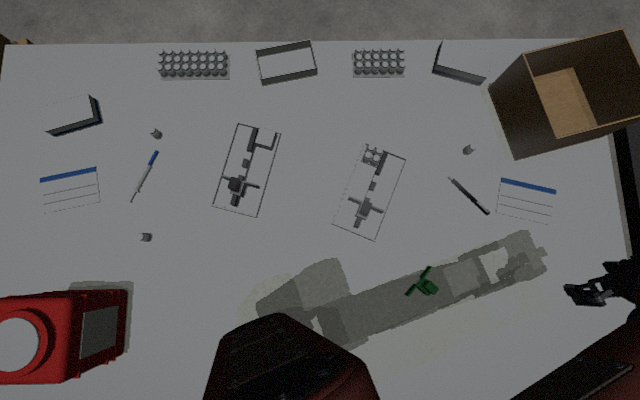

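Candidates for the stop: vial-tray stop at scene (283,187) / top (363,207); carton-tray stop at scene (382,254) / top (236,185); green look-alike at scene (282,150) / top (427,287). I choose the first, since its tray holds four vials. I'll check it in one crop.

```bash
python3 - <<'E'
from h import *
a=cv2.imread("pics/scene.png")[165:255,205:325];b=cv2.imread("pics/top.png")[135:250,320:420]
a=cv2.resize(a,None,fx=4,fy=4,interpolation=cv2.INTER_CUBIC)
b=cv2.resize(b,None,fx=3.1,fy=3.1,interpolation=cv2.INTER_CUBIC)
H=max(a.shape[0],b.shape[0]);f=np.zeros((H,a.shape[1]+b.shape[1],3),np.uint8)
f[:a.shape[0],:a.shape[1]]=a;f[:b.shape[0],a.shape[1]:]=b
cv2.imwrite("pics/crop.png",f);print(f.shape)
E
```

```text
(360, 790, 3)
```

View pics/crop.png

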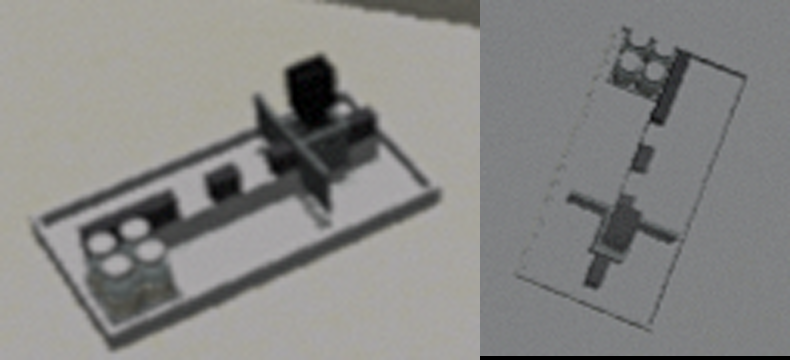

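The crop shows the black knob of the vial-tray stop: scene (283,187), top (366,208). The rail teeth run from top (356,227) to (386,152), with the vials at its far end.

```bash
python3 - <<'E'
from h import *
cs,ct=cam("scene"),cam("top")
f=lambda x,y:((x-480)/3.1+320,y/3.1+135)
g=lambda x,y:(x/4+205,y/4+165)
print("knob",tri(cs,g(312,88),ct,f(622,225)))
a=plane(ct,*f(592,285),45);b=plane(ct,*f(684,54),45);print(a,b,np.linalg.norm(b-a),np.degrees(np.arctan2(*(b-a)[1::-1])))
a=plane(cs,*g(372,115),45);b=plane(cs,*g(85,238),45);print(a,b,np.linalg.norm(b-a),np.degrees(np.arctan2(*(b-a)[1::-1])))
print("tooth",tri(cs,g(224,174),ct,f(643,153)))
# tray corners at rim 16
P=[f(622,28),f(746,76),f(650,330),f(516,273)]
Q=[plane(ct,*p,16) for p in P];print(np.round(Q))
print("ang",[np.degrees(np.arctan2(*(q-p)[1::-1])) for p,q in((Q[3],Q[0]),(Q[2],Q[1]))])
s=r.get_state();print(s["orientation"],R.from_quat(s["orientation"],scalar_first=True).as_matrix().round(3),cam("wrist"),s["opening"])
E
```

```text
knob (array([ 445.58370905, -157.35797678,   81.97059605]), np.float64(5.6031416924011))
[ 403.6185393  -138.56319394   45.        ] [ 596.90349222 -222.57656149   45.        ] 210.75416710646053 -23.492689685478613
[ 411.57146304 -131.96501696   45.        ] [ 602.97064826 -214.97391147   45.        ] 208.62436260580031 -23.446142777017627
tooth (array([ 510.96911812, -182.20729642,   44.3575121 ]), np.float64(5.510085488832742))
[[ 630. -175.   16.]
 [ 585. -281.   16.]
 [ 368. -189.   16.]
 [ 417.  -78.   16.]]
ang [np.float64(-24.542955875878906), np.float64(-23.072034532915815)]
[-1.06027457e-03  9.73461049e-01  2.28850273e-01 -1.21065185e-04] [[ 0.895  0.446 -0.001]
 [ 0.446 -0.895  0.002]
 [ 0.    -0.002 -1.   ]] (array([[360.53671535,   0.        , 324.44151521],
       [  0.        , 360.53671535, 201.91398353],
       [  0.        ,   0.        ,   1.        ]]), array([ 345.34134063, -525.62522152,  372.45197064]), array([[ 0.44637181, -0.85570275, -0.26177284],
       [-0.89484657, -0.4272872 , -0.12913277],
       [-0.00135292,  0.29188776, -0.95645162]])) 1.0010237092874432
```

>>> send_rows:
  commands:
    - {"offset":[35,-26,0],"twist":0,"gripper":1}
    - {"offset":[35,-26,0],"twist":0,"gripper":1}
    - {"offset":[35,-26,0],"twist":0,"gripper":1}
    - {"offset":[35,-26,0],"twist":0,"gripper":1}
    - {"offset":[35,-26,0],"twist":0,"gripper":1}
    - {"offset":[35,-26,0],"twist":0,"gripper":1}
    - {"offset":[35,-26,0],"twist":0,"gripper":1}
    - {"offset":[35,-26,0],"twist":0,"gripper":1}
    - {"offset":[35,-26,0],"twist":0,"gripper":1}
    - {"offset":[39,-23,0],"twist":0,"gripper":1}

```text
time: 1.35
tool_pos: [480.9, -170.2, 203.9]
orientation: [-0.0, 0.973, 0.229, -0.0]
contact_force: [0.2, 0.3, 0.5]
opening: 1.004
grip_force: 0.0
```

>>> send_rows:
  commands:
    - {"offset":[0,0,0],"twist":10,"gripper":1}
    - {"offset":[0,0,0],"twist":10,"gripper":1}
    - {"offset":[0,0,0],"twist":10,"gripper":1}
    - {"offset":[0,0,0],"twist":10,"gripper":1}
    - {"offset":[0,0,0],"twist":10,"gripper":1}
    - {"offset":[0,0,0],"twist":0,"gripper":1}
    - {"offset":[0,0,0],"twist":0,"gripper":1}

```text
time: 2.22
tool_pos: [480.7, -171.6, 204.1]
orientation: [-0.0, 0.979, -0.203, -0.0]
contact_force: [-0.3, -0.4, -0.2]
opening: 1.002
grip_force: 0.0
```

```bash
python3 - <<'E'
from h import *
s=r.get_state();print(s["time"],s["tool_pos"],s["joint_positions"]);print(R.from_quat(s["orientation"],scalar_first=True).as_matrix().round(3))
c,im=grab("wrist","w1")
print(proj(c,[445,-157,84]),proj(c,[528,-193,45]))
E
```

```text
2.225 [ 480.6798552  -171.61632314  204.08946851] [-4.80485962e-01 -2.90321185e-02  1.87999554e+00 -2.87613548e-05
  1.29125698e+00  1.49873504e+00]
[[ 0.918 -0.397 -0.001]
 [-0.397 -0.918  0.   ]
 [-0.001 -0.    -1.   ]]
[325.4975037  229.67619509] [325.64053957 118.64288179]
```

View pics/w1.png

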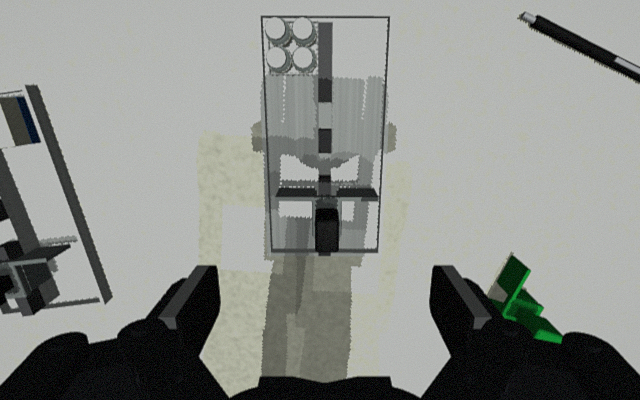

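The wrist view shows the knob around (327,229), the wings at row 191 and the rail along column 325. The light notch gap spans rows 103–128, and the four vials are at upper left. Next I'll put numbers on the edges.

```bash
python3 - <<'E'
from h import *
import cv2
im=cv2.imread("pics/w1.png");c=cam("wrist");o=np.array([528,-193]);e=np.array([.918,-.397]);n=np.array([.397,.918])
g=im.max(2)
print("col325",[(i,int(v)) for i,v in enumerate(g[:,325]) if 15<i<256 and i%3==0])
for row in(50,90,115,140): print(row,list(map(int,g[row,312:340])))
for row in(212,220,228,240): print(row,list(map(int,g[row,308:346])))
for u,v,z in((325,22,45),(325,80,45),(325,103,45),(325,128,45),(325,152,45),(325,177,45),(327,208,101),(327,222,101),(316,215,101),(338,215,101),(327,191,72)):
    p=plane(c,u,v,z);d=p[:2]-o;print(u,v,z,p.round(1),(d@e).round(1),(d@n).round(1))
E
```

```text
col325 [(18, 153), (21, 171), (24, 76), (27, 83), (30, 77), (33, 82), (36, 77), (39, 77), (42, 80), (45, 80), (48, 80), (51, 84), (54, 80), (57, 80), (60, 86), (63, 78), (66, 80), (69, 78), (72, 82), (75, 85), (78, 63), (81, 50), (84, 48), (87, 50), (90, 44), (93, 47), (96, 43), (99, 52), (102, 111), (105, 152), (108, 150), (111, 147), (114, 148), (117, 148), (120, 148), (123, 149), (126, 152), (129, 29), (132, 47), (135, 47), (138, 46), (141, 47), (144, 46), (147, 48), (150, 45), (153, 124), (156, 143), (159, 125), (162, 101), (165, 101), (168, 101), (171, 103), (174, 78), (177, 19), (180, 28), (183, 64), (186, 62), (189, 62), (192, 66), (195, 48), (198, 72), (201, 67), (204, 54), (207, 53), (210, 16), (213, 7), (216, 4), (219, 0), (222, 22), (225, 28), (228, 31), (231, 30), (234, 28), (237, 27), (240, 29), (243, 34), (246, 28), (249, 25), (252, 32), (255, 60)]
50 [134, 136, 158, 186, 162, 143, 96, 76, 80, 81, 82, 83, 80, 82, 80, 79, 82, 84, 82, 86, 139, 187, 181, 183, 183, 182, 181, 182]
90 [148, 137, 118, 114, 121, 117, 63, 47, 46, 47, 48, 45, 52, 44, 53, 49, 42, 48, 47, 57, 140, 
[... 755 characters left out ...]
 30, 16, 30, 93, 102, 94, 126, 131, 134, 123]
240 [99, 128, 120, 122, 122, 131, 122, 37, 11, 16, 27, 29, 28, 29, 22, 16, 27, 29, 24, 34, 40, 26, 35, 19, 26, 28, 30, 34, 25, 9, 37, 107, 138, 137, 138, 138, 139, 138]
325 22 45 [ 599.9 -223.5   45. ] 78.1 0.6
325 80 45 [ 558.2 -205.5   45. ] 32.7 0.6
325 103 45 [ 540.6 -197.9   45. ] 13.5 0.5
325 128 45 [ 520.8 -189.3   45. ] -8.1 0.5
325 152 45 [ 501.  -180.7   45. ] -29.7 0.5
325 177 45 [ 479.5 -171.5   45. ] -53.1 0.5
327 208 101 [ 467.6 -168.   101. ] -65.3 -1.0
327 222 101 [ 456.8 -163.3  101. ] -77.2 -1.0
316 215 101 [ 465.7 -157.6  101. ] -71.2 7.8
338 215 101 [ 458.8 -173.7  101. ] -71.2 -9.8
327 191 72 [ 473.2 -170.6   72. ] -59.3 -1.2
```

>>> send_rows:
  commands:
    - {"offset":[-20,1,20],"twist":0,"gripper":1}
    - {"offset":[-20,0.5,20],"twist":0,"gripper":1}
    - {"offset":[0,0,0],"twist":0,"gripper":1}
    - {"offset":[0,0,0],"twist":0,"gripper":1}

```text
time: 2.78
tool_pos: [444.8, -157.7, 165.4]
orientation: [0.0, 0.979, -0.204, 0.001]
contact_force: [1.0, -0.4, -0.1]
opening: 0.998
grip_force: 0.0
```

```bash
python3 - <<'E'
from h import *
c1=cam("wrist");c,im=grab("wrist","w2");c=c1;g=im.max(2)
s=r.get_state();print(s["time"],s["tool_pos"])
u,v=proj(c,[443,-157.3,101]);print(u,v);u,v=int(u),int(v)
print("col",v-45,list(map(int,g[v-45:v+45,u])));print("row",u-25,list(map(int,g[v,u-25:u+25])))
print("rail", [(i,int(g[i,int(proj(c,[529.9,-193.3,45])[0])])) for i in range(0,120,2)])
E
```

```text
2.825 [ 445.19719627 -157.92792867  165.82880665]
325.168555407004 209.50876345412746
col 164 [44, 57, 60, 59, 53, 49, 55, 54, 55, 56, 53, 38, 0, 12, 15, 6, 4, 19, 14, 9, 6, 21, 15, 4, 10, 3, 16, 2, 26, 8, 21, 10, 12, 5, 4, 4, 18, 20, 13, 10, 6, 32, 12, 7, 6, 13, 0, 20, 7, 11, 0, 13, 0, 1, 13, 14, 19, 4, 15, 0, 9, 24, 57, 70, 73, 72, 67, 68, 68, 68, 73, 129, 142, 123, 117, 127, 132, 130, 129, 131, 134, 137, 133, 137, 141, 135, 140, 133, 134, 132]
row 300 [184, 184, 183, 183, 186, 188, 187, 186, 105, 93, 83, 17, 1, 11, 5, 7, 14, 9, 18, 4, 13, 14, 0, 20, 19, 13, 18, 12, 19, 8, 13, 8, 18, 4, 20, 10, 14, 0, 13, 47, 101, 100, 190, 190, 180, 185, 185, 184, 184, 184]
rail [(0, 75), (2, 77), (4, 81), (6, 83), (8, 81), (10, 76), (12, 80), (14, 78), (16, 77), (18, 78), (20, 76), (22, 82), (24, 76), (26, 75), (28, 79), (30, 80), (32, 75), (34, 74), (36, 83), (38, 82), (40, 84), (42, 82), (44, 84), (46, 81), (48, 79), (50, 67), (52, 43), (54, 192), (56, 186), (58, 186), (60, 182), (62, 188), (64, 187), (66, 184), (68, 182), (70, 183), (72, 184), (74, 185), (76, 185), (78, 183), (80, 187), (82, 153), (84, 128), (86, 46), (88, 53), (90, 49), (92, 48), (94, 43), (96, 49), (98, 46), (100, 51), (102, 45), (104, 54), (106, 45), (108, 48), (110, 47), (112, 65), (114, 147), (116, 153), (118, 151)]
```

View pics/w2.png

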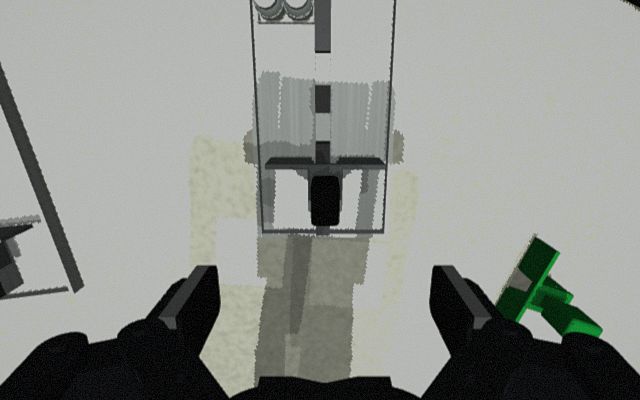

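The knob fills rows 176–225 and columns 311–338. The last-notch gap spans rows 53–84 at column 323. The fingers straddle the knob line symmetrically, and the green look-alike is clear at right. Now the two-place height check.

```bash
python3 - <<'E'
from h import *
s=r.get_state();c=cam("wrist");print(s["tool_pos"])
c2=c;T1=np.array([480.68,-171.616,204.089]);T2=np.array([445.197,-157.928,165.829])
K,t,M=c;c1=(K,t+T1-s["tool_pos"],M);c2=(K,t+T2-s["tool_pos"],M)
o=np.array([528,-193]);e=np.array([.918,-.397]);n=np.array([.397,.918])
for nm,p,q in(("back",(327,251.5),(325,225.7)),("notch far",(325,102.5),(322.7,53)),("notch near",(325,130),(322.7,85))):
    P,d=tri(c1,p,c2,q);print(nm,P.round(1),d.round(1),((P[:2]-o)@e).round(1),((P[:2]-o)@n).round(1))
for nm,u,v,z in(("back",325,225.7,101),("L",311,205,101),("R",338.5,205,101),("nf",322.7,53,45),("nn",322.7,85,45)):
    P=plane(c2,u,v,z);print(nm,P.round(1),((P[:2]-o)@e).round(1),((P[:2]-o)@n).round(1))
d=s["tool_pos"][:2]-o;print("tcp",d@e,d@n)
E
```

```text
[ 445.19719627 -157.92792867  165.82880665]
back [ 428.5 -151.1   89.3] 0.2 -108.0 -1.0
notch far [ 541.2 -198.1   33.9] 0.3 14.1 0.5
notch near [ 519.3 -188.6   42.2] 0.3 -9.7 0.6
back [ 432.6 -152.7  101. ] -103.6 -0.9
L [ 450.1 -149.9  101. ] -88.6 8.6
R [ 442.7 -167.1  101. ] -88.6 -10.1
nf [ 540.2 -197.6   45. ] 13.0 0.6
nn [ 519.3 -188.5   45. ] -9.7 0.7
tcp -89.9365861440197 -0.6765515955910021
```

>>> send_rows:
  commands:
    - {"offset":[0,0,30],"twist":0,"gripper":1}
    - {"offset":[0,0,30],"twist":0,"gripper":1}
    - {"offset":[0,0,18],"twist":0,"gripper":1}
    - {"offset":[0,0,8],"twist":0,"gripper":1}
    - {"offset":[0,0,0],"twist":0,"gripper":1}
    - {"offset":[0,0,0],"twist":0,"gripper":1}

```text
time: 3.58
tool_pos: [444.9, -157.8, 79.6]
orientation: [0.0, 0.979, -0.204, 0.001]
contact_force: [0.3, -0.2, 0.0]
opening: 0.998
grip_force: 0.0
```

>>> send_rows:
  commands:
    - {"offset":[0,0,0],"twist":0,"gripper":-1}
    - {"offset":[0,0,0],"twist":0,"gripper":-1}
    - {"offset":[0,0,0],"twist":0,"gripper":-1}
    - {"offset":[0,0,0],"twist":0,"gripper":-1}
    - {"offset":[0,0,0],"twist":0,"gripper":-1}
    - {"offset":[0,0,0],"twist":0,"gripper":-1}
    - {"offset":[0,0,0],"twist":0,"gripper":-1}
    - {"offset":[0,0,0],"twist":0,"gripper":-1}

```text
time: 4.58
tool_pos: [443.6, -157.1, 78.4]
orientation: [-0.0, 0.979, -0.204, -0.0]
contact_force: [-0.4, -0.2, 0.0]
opening: 0.004
grip_force: 0.0
```

The fingers closed on nothing, so I'll look.

```bash
python3 - <<'E'
from h import *
cs,a=grab("scene","s3");cw,w=grab("wrist","w3");ct,t=grab("top","t3")
s=r.get_state();print(s["tool_pos"],s["opening"],s["grip_force"],proj(cs,s["tool_pos"]))
a=cv2.resize(a[120:250,195:345,::-1],None,fx=2.6,fy=2.6,interpolation=cv2.INTER_CUBIC)
w=cv2.resize(w[...,::-1],(400,250));t=cv2.resize(t[150:250,300:420,::-1],None,fx=2.5,fy=2.5)
f=np.zeros((600,800,3),np.uint8);f[:a.shape[0],:a.shape[1]]=a;f[:250,400:]=w;f[340:340+t.shape[0],:t.shape[1]]=t
cv2.imwrite("pics/chk.png",f)
E
```

```text
[ 443.60046215 -157.12560531   78.37517874] 0.001881690817705629 0.0 [282.54477765 187.48322062]
```

View pics/chk.png

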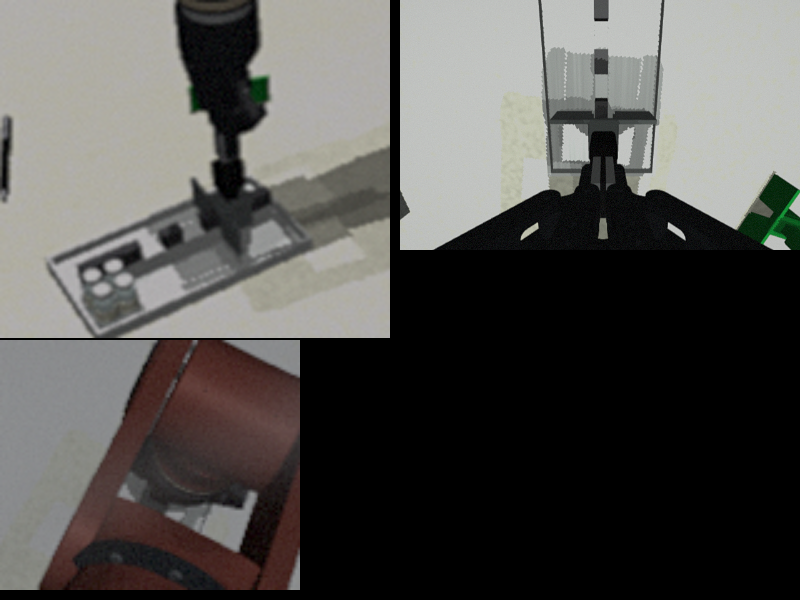

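```bash
python3 - <<'E'
from h import *
cs,cw=cam("scene"),cam("wrist");s=r.get_state();T=s["tool_pos"];print(T)
e=np.array([.918,-.397,0]);n=np.array([.397,.918,0]);z=np.array([0,0,1])
for nm,P in(("tcp",T),("tip",T-11*z),("grasp",T+8*z),("knob c",np.array([445,-157.7,84]))): print(nm,proj(cw,P).round(),proj(cs,P).round())
for x in(-15,15):
  for y in(-10,10):
    for h in(67,101): P=np.array([445,-157.7,h])+x*e+y*n;print(x,y,h,proj(cw,P).round(),proj(cs,P).round())
im=cv2.imread("pics/w3.png");f=cv2.resize(im[170:330,230:430],None,fx=3,fy=3,interpolation=cv2.INTER_CUBIC)
f=cv2.convertScaleAbs(f,alpha=2.5,beta=10)
im=cv2.imread("pics/s3.png");f2=cv2.resize(im[160:210,260:310],None,fx=3.9,fy=4,interpolation=cv2.INTER_CUBIC)
o=np.zeros((480,795,3),np.uint8);o[:,:600]=f;o[:200,600:]=cv2.convertScaleAbs(f2,alpha=2.5,beta=10)
cv2.imwrite("pics/chk2.png",o)
E
```

```text
[ 443.60046215 -157.12560531   78.37517874]
tcp [325. 245.] [283. 187.]
tip [325. 237.] [283. 191.]
grasp [325. 252.] [282. 185.]
knob c [325. 247.] [282. 186.]
-15 -10 67 [343. 259.] [285. 187.]
-15 -10 101 [347. 292.] [285. 177.]
-15 10 67 [307. 260.] [289. 191.]
-15 10 101 [303. 292.] [289. 181.]
15 -10 67 [344. 208.] [275. 191.]
15 -10 101 [348. 232.] [274. 181.]
15 10 67 [306. 208.] [279. 195.]
15 10 101 [302. 232.] [278. 185.]
```

View pics/chk2.png

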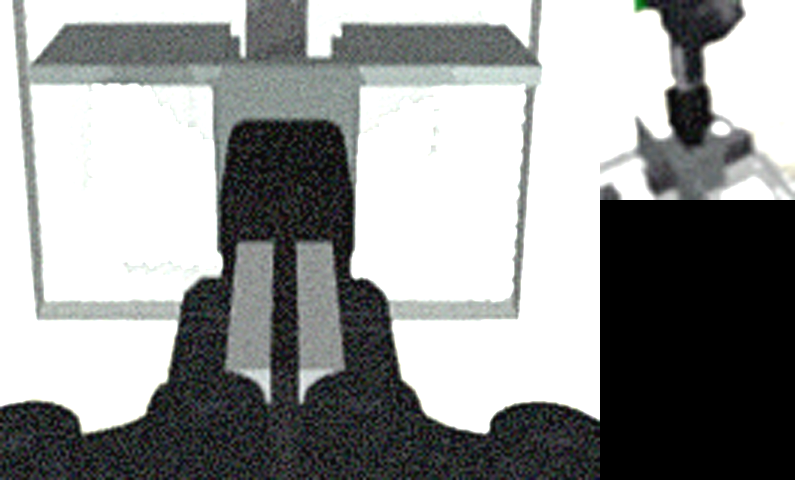

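The pads are seen over the knob's top face. From the open pad spacing (217 px for 85 mm) and the shut tip row (250), the real tips stand about 27 mm above the reported TCP, so at z≈105, just over the knob's top at 101. The knob hasn't moved. I'll open, go down about 35 mm and watch the force.

>>> send_rows:
  commands:
    - {"offset":[0,0,0],"twist":0,"gripper":1}
    - {"offset":[0,0,0],"twist":0,"gripper":1}
    - {"offset":[0,0,0],"twist":0,"gripper":1}
    - {"offset":[0,0,0],"twist":0,"gripper":1}
    - {"offset":[0,0,0],"twist":0,"gripper":1}
    - {"offset":[0,0,0],"twist":0,"gripper":1}
    - {"offset":[0,0,0],"twist":0,"gripper":1}

```text
time: 5.6
tool_pos: [443.6, -157.1, 78.4]
orientation: [-0.0, 0.979, -0.204, -0.0]
contact_force: [-0.6, 0.8, -0.5]
opening: 1.001
grip_force: 0.0
```

>>> send_rows:
  commands:
    - {"offset":[0,0,8],"twist":0,"gripper":1}
    - {"offset":[0,0,8],"twist":0,"gripper":1}
    - {"offset":[0,0,5],"twist":0,"gripper":1}
    - {"offset":[0,0,0],"twist":0,"gripper":1}

```text
time: 6.1
tool_pos: [443.0, -156.8, 56.5]
orientation: [-0.0, 0.979, -0.204, -0.001]
contact_force: [0.1, -0.1, -0.6]
opening: 0.995
grip_force: 0.0
```

>>> send_rows:
  commands:
    - {"offset":[0,0,5],"twist":0,"gripper":1}
    - {"offset":[0,0,5],"twist":0,"gripper":1}
    - {"offset":[0,0,3],"twist":0,"gripper":1}
    - {"offset":[0,0,0],"twist":0,"gripper":1}

```text
time: 6.6
tool_pos: [443.3, -157.0, 44.0]
orientation: [-0.0, 0.979, -0.204, -0.0]
contact_force: [-0.8, 0.4, -0.5]
opening: 1.0
grip_force: 0.0
```

>>> send_rows:
  commands:
    - {"offset":[0,0,0],"twist":0,"gripper":-1}
    - {"offset":[0,0,0],"twist":0,"gripper":-1}
    - {"offset":[0,0,0],"twist":0,"gripper":-1}
    - {"offset":[0,0,0],"twist":0,"gripper":-1}
    - {"offset":[0,0,0],"twist":0,"gripper":-1}
    - {"offset":[0,0,0],"twist":0,"gripper":-1}
    - {"offset":[0,0,0],"twist":0,"gripper":-1}

```text
time: 7.48
tool_pos: [443.9, -157.4, 44.7]
orientation: [0.0, 0.979, -0.204, 0.0]
contact_force: [-0.4, -0.4, 2.2]
opening: 0.219
grip_force: 58.7
```

>>> send_rows:
  commands:
    - {"offset":[0,0,-6],"twist":0,"gripper":-1}
    - {"offset":[0,0,-8],"twist":0,"gripper":-1}
    - {"offset":[0,0,-8],"twist":0,"gripper":-1}
    - {"offset":[0,-0.5,-1],"twist":0,"gripper":-1}
    - {"offset":[0,-0.5,0],"twist":0,"gripper":-1}

```text
time: 8.1
tool_pos: [444.1, -156.2, 67.6]
orientation: [0.0, 0.979, -0.204, 0.0]
contact_force: [0.1, -0.1, -0.7]
opening: 0.221
grip_force: 58.5
```

```bash
python3 - <<'E'
from h import *
cs,a=grab("scene","s4");cw,w=grab("wrist","w4")
a=cv2.resize(a[150:250,195:325,::-1],None,fx=3,fy=3,interpolation=cv2.INTER_CUBIC)
w=cv2.resize(w[:320,220:430,::-1],None,fx=1.8,fy=1.8)
f=np.zeros((600,800,3),np.uint8);f[:a.shape[0],:a.shape[1]]=a;f[:w.shape[0],400:400+w.shape[1]]=w
cv2.imwrite("pics/chk3.png",cv2.convertScaleAbs(f,alpha=1.6,beta=5));s=r.get_state();print(s["tool_pos"],s["contact_force"],s["opening"])
E
```

```text
[ 443.80036939 -156.01629553   67.19192269] [-0.32965171  0.33931371 -1.20263119] 0.2256611285842201
```

View pics/chk3.png

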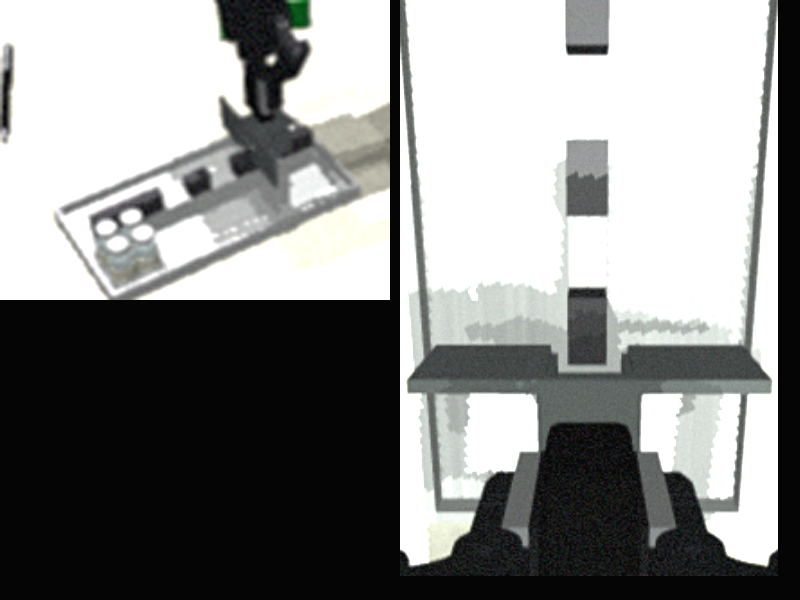

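The stop is held squarely and clear of its notch, astride the rail. The last-notch gap spans wrist rows ~25–78 and the knob's front edge is at row ~235. I'll work out the distance from this view.

```bash
python3 - <<'E'
from h import *
g=cv2.imread("pics/w4.png").max(2);c=cam("wrist");T=r.get_state()["tool_pos"]
e=np.array([.918,-.397,0]);n=np.array([.397,.918,0])
print("rail col",[(i,int(g[i,323])) for i in list(range(18,34))+list(range(72,84))+list(range(115,123))+list(range(156,168))])
print("row100",list(map(int,g[100,306:342])));print("row250",list(map(int,g[250,290:355])));print("front",[(i,int(g[i,323])) for i in range(228,242)])
for u,v,z in((326,25,45),(326,28,45),(326,78,45),(326,119,45),(326,163,45),(327,236,90)): P=plane(c,u,v,z)-T;print(u,v,z,(P@e).round(1),(P@n).round(1))
E
```

```text
rail col [(18, 90), (19, 87), (20, 90), (21, 92), (22, 91), (23, 91), (24, 75), (25, 42), (26, 29), (27, 18), (28, 9), (29, 20), (30, 98), (31, 185), (32, 216), (33, 215), (72, 210), (73, 206), (74, 214), (75, 193), (76, 185), (77, 140), (78, 91), (79, 98), (80, 93), (81, 98), (82, 100), (83, 94), (115, 55), (116, 53), (117, 54), (118, 47), (119, 78), (120, 148), (121, 175), (122, 179), (156, 170), (157, 172), (158, 175), (159, 122), (160, 43), (161, 16), (162, 29), (163, 19), (164, 27), (165, 34), (166, 49), (167, 57)]
row100 [156, 132, 136, 136, 144, 139, 79, 51, 54, 57, 57, 52, 58, 57, 55, 54, 57, 60, 56, 55, 58, 54, 55, 59, 57, 53, 53, 54, 55, 94, 153, 156, 175, 176, 169, 174]
row250 [159, 160, 160, 163, 159, 160, 135, 59, 42, 40, 26, 6, 0, 17, 15, 18, 5, 14, 1, 17, 11, 16, 19, 11, 0, 10, 13, 0, 10, 8, 12, 0, 15, 1, 9, 1, 17, 1, 23, 0, 9, 6, 10, 2, 14, 12, 15, 16, 4, 12, 22, 12, 13, 0, 0, 7, 13, 4, 5, 37, 47, 48, 55, 86, 167]
front [(228, 62), (229, 63), (230, 63), (231, 67), (232, 60), (233, 63), (234, 43), (235, 23), (236, 10), (237, 23), (238, 18), (239, 18), (240, 21), (241, 12)]
326 25 45 105.6 -0.7
326 28 45 104.3 -0.7
326 78 45 81.4 -0.7
326 119 45 61.3 -0.7
326 163 45 38.2 -0.7
327 236 90 14.5 -1.0
```

>>> send_rows:
  commands:
    - {"offset":[8,0,0],"twist":0,"gripper":-1}
    - {"offset":[12,0,0],"twist":0,"gripper":-1}
    - {"offset":[12,0,0],"twist":0,"gripper":-1}
    - {"offset":[12,0,0],"twist":0,"gripper":-1}
    - {"offset":[12,0,0],"twist":0,"gripper":-1}
    - {"offset":[12,0,0],"twist":0,"gripper":-1}
    - {"offset":[12,0,0],"twist":0,"gripper":-1}
    - {"offset":[8,0,0],"twist":0,"gripper":-1}
    - {"offset":[4,0,0],"twist":0,"gripper":-1}
    - {"offset":[0,0,0],"twist":0,"gripper":-1}

```text
time: 9.45
tool_pos: [528.4, -193.0, 67.4]
orientation: [-0.0, 0.979, -0.204, -0.0]
contact_force: [-0.9, 0.5, -1.3]
opening: 0.22
grip_force: 58.5
```

>>> send_rows:
  commands:
    - {"offset":[0,0,0],"twist":0,"gripper":-1}
    - {"offset":[0,0,4],"twist":0,"gripper":-1}
    - {"offset":[0,0,3],"twist":0,"gripper":-1}
    - {"offset":[0,0,2],"twist":0,"gripper":-1}
    - {"offset":[0,0,0],"twist":0,"gripper":-1}

```text
time: 10.07
tool_pos: [528.1, -192.8, 58.0]
orientation: [-0.0, 0.979, -0.204, -0.0]
contact_force: [-0.2, -0.2, -1.2]
opening: 0.224
grip_force: 58.5
```

No contact after 9.4 mm down, so the tongue is in the notch.

>>> send_rows:
  commands:
    - {"offset":[0,0,4],"twist":0,"gripper":-1}
    - {"offset":[0,0,3],"twist":0,"gripper":-1}
    - {"offset":[0,0,2],"twist":0,"gripper":-1}
    - {"offset":[0,0,2],"twist":0,"gripper":-1}
    - {"offset":[0,0,0],"twist":0,"gripper":-1}

```text
time: 10.7
tool_pos: [528.2, -192.9, 47.2]
orientation: [-0.0, 0.979, -0.204, -0.0]
contact_force: [0.0, -0.5, -1.2]
opening: 0.226
grip_force: 58.5
```

>>> send_rows:
  commands:
    - {"offset":[0,0,2],"twist":0,"gripper":-1}
    - {"offset":[0,0,0],"twist":0,"gripper":-1}
    - {"offset":[0,0,0],"twist":0,"gripper":-1}

```text
time: 11.08
tool_pos: [528.4, -193.0, 45.4]
orientation: [0.0, 0.979, -0.204, 0.0]
contact_force: [0.0, -0.4, -1.5]
opening: 0.224
grip_force: 58.5
```

>>> send_rows:
  commands:
    - {"offset":[0,0,0.8],"twist":0,"gripper":-1}
    - {"offset":[0,0,0],"twist":0,"gripper":-1}
    - {"offset":[0,0,0],"twist":0,"gripper":1}
    - {"offset":[0,0,0],"twist":0,"gripper":1}
    - {"offset":[0,0,0],"twist":0,"gripper":1}
    - {"offset":[0,0,0],"twist":0,"gripper":1}
    - {"offset":[0,0,0],"twist":0,"gripper":1}
    - {"offset":[0,0,0],"twist":0,"gripper":1}
    - {"offset":[0,0,0],"twist":0,"gripper":1}

```text
time: 12.2
tool_pos: [528.4, -192.9, 44.6]
orientation: [0.0, 0.979, -0.204, -0.0]
contact_force: [0.5, -0.2, 0.9]
opening: 1.0
grip_force: 0.0
```

>>> send_rows:
  commands:
    - {"offset":[0,0,-10],"twist":0,"gripper":1}
    - {"offset":[0,0,-20],"twist":0,"gripper":1}
    - {"offset":[0,0,-30],"twist":0,"gripper":1}
    - {"offset":[0,0,-30],"twist":0,"gripper":1}
    - {"offset":[0,0,-30],"twist":0,"gripper":1}
    - {"offset":[-20,0,-20],"twist":0,"gripper":1}
    - {"offset":[-20,0,0],"twist":0,"gripper":1}
    - {"offset":[0,0,0],"twist":0,"gripper":1}
    - {"offset":[0,0,0],"twist":0,"gripper":1}

```text
time: 13.32
tool_pos: [492.1, -177.2, 184.9]
orientation: [0.0, 0.979, -0.204, 0.0]
contact_force: [-0.5, 0.4, 0.3]
opening: 1.0
grip_force: 0.0
```

```bash
python3 - <<'E'
from h import *
cs,a=grab("scene","s5");cw,w=grab("wrist","w5")
a=cv2.resize(a[150:250,195:325,::-1],None,fx=3,fy=3,interpolation=cv2.INTER_CUBIC)
w=cv2.resize(w[:320,220:430,::-1],None,fx=1.8,fy=1.8)
f=np.zeros((600,800,3),np.uint8);f[:a.shape[0],:a.shape[1]]=a;f[:w.shape[0],400:400+w.shape[1]]=w
cv2.imwrite("pics/chk4.png",cv2.convertScaleAbs(f,alpha=1.4,beta=5));s=r.get_state();print(s["tool_pos"],s["contact_force"],s["opening"])
P=np.array([529.9,-193.3,45])
for h in(39,56):print(proj(cs,P+[0,0,h]),proj(cw,P+[0,0,h]))
E
```

```text
[ 492.14411704 -177.19213394  184.52846221] [ 0.91122668 -0.76694506 -1.03084924] 1.0002155882322483
[250.21716953 199.47219788] [324.2786125  139.44253263]
[249.46151493 194.38780276] [324.26802218 142.49653596]
```

View pics/chk4.png

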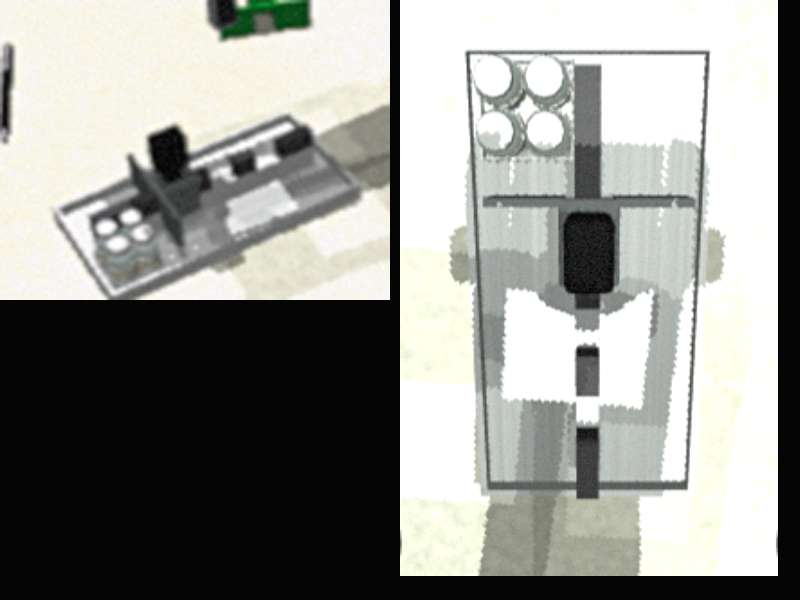

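The knob is at scene (251,200) and wrist (324,140), as predicted for fully home (250,199 and 324,139–142). The stop is square, the vials stand as before, and the gripper is clear.

```bash
python3 -c "
from rig import r
print(r.sign_off())"
```

```text
the job is handed in; nothing more can be done
None
```

I moved the vial-tray stop to the last notch, released it and handed the job in at about 13 s; the final pictures show it fully home, with the vials standing where they were and the arm never near the other stop, but no verdict came back.

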